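Sort finished zip cases into the packing trays

ROBOT

A 6-joint arm with a two-finger parallel gripper is mounted at the origin on the work surface. World frame = base frame: x ahead of the robot, y to its left, z up, the work surface at z = 0. Lengths are in mm, angles in rad, forces in N, time in s.
With the tool pointing down it reaches from about 325 to 775 mm from the base axis. Payload 5.5 kg.
Tool frame: the origin (TCP) lies at the very end of the fingers, on their centre line; the grasp point (between the pads) lies behind it (grip_point_offset is the z of the grasp point in the tool frame, in mm); z points along the fingers, y is the line along which they close (so a half turn about z gives the same grasp; the last joint's range is limited). The gripper opens to 85 mm and grips with 20 to 120 N. Pads are 22 mm wide; open, the fingers measure 114 mm over their backs; the gripper's body (76 mm by 85 mm) begins 54 mm behind the grasp point. The pads swing forward as they close: fully open they stand 13 mm farther back than shut.
Start: joints at [-1.25, 0.091, 1.231, -0, 1.82, -0.057], TCP at [221.327, -557.702, 231.275] pointing down, gripper open.
Joint ranges: [-2.87, 2.87], [-0.86, 2.18], [0.17, 2.46], [-1.51, 4.65], [0.06, 2.69], [-2.65, 2.65]. Speed limits (rad/s): [2.57, 2.57, 3.01, 3.14, 3.14, 3.14].

INTERFACE

Orientations are given as a unit quaternion [w, x, y, z].
In Python, from plant import * gives the robot as it stands.
- The arm moves only by the tool arm_command, never from a script. Its argument "rows" is a list of rows, each a list of 7 numbers: the opening, from -1 (shut) to 1 (fully open), then the shift along the world's x, y, z in cm, then the turn, a rotation vector about the world's x, y, z in degrees. In form: [[gripper, x, y, z, ax, ay, az], ...]. A call has 1 to 10 rows; each row shifts and turns the commanded pose from where the row before left it; what a row does not reach is not made up. A row lasts 1/8 s, in which the tool goes at most 62.5 mm and 10.7 degrees, less where a joint would pass 70% of its speed; a pose out of reach is approached as far as the arm can. A call with a gripper value outside its range is refused whole. The fingers move at their own pace and stop on an object; "newtons" is the grip in N (left out, the last holds). Time passes only in rows, so rows that do not move let the fingers close. It gives the time, the measured TCP pose, the force, the opening and the grip force at its end, in the units of the state.
- get_obs(): the state, without advancing time (a new reading comes with each control period).
- grab_frame(name): name is "scene" or "top" or "wrist"; returns (picture, depth): 384x512x3 uint8, red, green, blue; 384x512 float32, mm along the optical axis (not along the pixel's ray), 0 where there is no reading.
- calibration(name): a dict with "mtx" (3x3 intrinsics, pixels), "distortion" ([k1, k2, p1, p2, k3] as OpenCV has them; the pictures are not rectified), "pose" (4x4, takes a point from camera to world coordinates); the wrist camera has in their place "tool_from_camera" (4x4, takes a point from camera to tool coordinates, whose origin is the TCP and whose axes are the flange's). Camera axes: x right, y down, z forward; pixel columns grow to the right and rows downward; lengths in mm; the calibration is good to about 2 mm. A picture is of the moment at which its call begins: read the wrist's pose just before it. calibration takes no time and is no camera call.
- sign_off(): hands the job in; it is judged then, once.
The state is a dict: "t": time; "joint_positions": joint angles; "qvel": joint speeds; "joint_efforts": joint torques, N m; "ee_pos": TCP position; "ee_rot": TCP orientation; "wrist_force": force on the tool from outside, world axes, zero at the start; "ft_torque": the same for the moment, N m; "finger_gap": finger opening in mm; "finger_force": force on a finger pad.
Only numpy, scipy, OpenCV 4.12 (cv2) and the standard library are available. Lean on these libraries where they do the work, as an engineer would, in place of code of your own. Each camera call takes 0.05 s, during which the arm holds its last target. There are 200 camera calls.

TASK

Sort the five finished leather zip cases into the plywood packing trays: one square ring case in each compartment of the two-compartment tray, the long case in the undivided rectangular tray, and in the round tray the larger round case with the smaller round case stacked centrally on top of it. Every case must end lying flat with its lid up; set each down softly rather than dropping or throwing it, and leave the steel bowl and the paint jar where they are.

Things in the scene. Friction and masses are not known exactly. Their poses are not given: they have to be found in the camera images.
- ring_a_c (a point): A square ring case: brown leather on a stiff core, 54 x 54 mm and 46 mm high, about 0.12 kg, a brass zip round its middle; one of two alike, which may change places. The point is its centre, 23 mm above its underside; x and y run square to its sides, z to its lid.
- ring_b_c (a point): The other square ring case: brown leather on a stiff core, 54 x 54 mm and 46 mm high, about 0.12 kg, a brass zip round its middle; one of two alike, which may change places. The point is its centre, 23 mm above its underside; x and y run square to its sides, z to its lid.
- long_c (a point): The long case: brown leather on a stiff core, 100 mm long (its x) by 52 mm wide (its y) and 42 mm high, about 0.17 kg, brass zip round its middle. The point is its centre, 21 mm above its underside; z to its lid.
- drum_l_c (a point): The larger round case: a leather drum 62 mm in diameter and 40 mm high, about 0.13 kg, flat lid, brass zip round its middle. The point is its centre, 20 mm above its underside; z to its lid.
- drum_s_c (a point): The smaller round case: a leather drum 44 mm in diameter and 38 mm high, about 0.07 kg. The point is its centre, 19 mm above its underside; z to its lid.
- tray_twin: The two-compartment plywood tray, fixed to the bench: outside 90 mm (its x) by 175 mm (its y), 12 mm high overall, walls 5 mm, floor 5 mm thick. A divider 5 mm wide and 11 mm high overall across its middle makes two compartments, each 80 x 80 mm inside, centred 42.5 mm to either side of the origin along y. Origin: centre of its underside, on the bench.
- tray_long: The undivided rectangular plywood tray, fixed to the bench: outside 90 mm (its x) by 138 mm (its y), 12 mm high, walls 5 mm, floor 5 mm thick; inside 80 x 128 mm, so the long case goes in with its length along the tray's y. Origin: centre of its underside.
- tray_round: The round plywood tray, fixed to the bench: outside diameter 102 mm, inside 92 mm, 12 mm high, floor 5 mm thick. Origin: centre of its underside.
- bowl: Bystander: an empty steel bowl standing loose on the bench, 90 mm across and 38 mm high. Origin: centre of its underside.
- jar: Bystander: a closed amber glass paint jar with a black cap standing loose on the bench, 54 mm across and 60 mm high. Origin: centre of its underside.
There are look-alikes about, which are no part of the job. Leave any orange look-alike of the tray_round alone. What is shaped like the part that bears drum_l_c but purple is not meant.

How it is judged:
By the outcome, as a careful person would: the job done as asked, in the order asked, and still so for the second after the job is handed in, with the robot touching nothing.
It also fails if it takes over 118 s, if anything falls off the work surface, if the arm or the gripper's body presses on something with over 40 N, if the wrist force passes 120 N, or if a joint passes its speed limit or range.

## Working session

There is one attempt and no reset: what is moved stays moved. The work goes in short steps, Python scripts to look and compute and a tool call to move; the robot and the scene stay as the last step left them, time stands still between calls to the robot, and variables do not carry over. Pictures are saved under pics/ and viewed, at most 14 in all, crops included, and the job is handed in when it is done.

Besides the shell and the picture viewer there is one more tool, called after "Request:" as a command line: name --pt "numbers of a row" for each row, then --argument value for the rest. arm_command: Moves the arm, as the interface text tells. Its arguments: {"type":"object","properties":{"rows":{"type":"array","items":{"type":"array","items":{"type":"number"}}},"newtons":{"type":"number"}},"required":["rows"]}

```bash
ls; mkdir -p pics; python3 - <<'E'
from plant import *
import cv2,numpy as np
for n in ["scene","top"]:
    p,d=grab_frame(n); cv2.imwrite(f"pics/{n}0.png",p[:,:,::-1]); np.savez(f"{n}0.npz",p=p,d=d)
    c=calibration(n); print(n,c)
print(calibration("wrist")); o=get_obs(); print(o)
try: print(grip_point_offset)
except Exception as e: print(e)
E
```

```text
pics
scene {'mtx': array([[452.88942388,   0.        , 254.64336824],
       [  0.        , 452.88942388, 189.02168095],
       [  0.        ,   0.        ,   1.        ]]), 'distortion': array([-0.05993694,  0.        ,  0.        ,  0.        ,  0.        ]), 'pose': array([[-2.07201666e-01,  5.39609581e-01, -8.16020202e-01,
         1.43824297e+03],
       [ 9.78294604e-01,  1.16565649e-01, -1.71324595e-01,
         2.04417563e+02],
       [ 2.67153160e-03, -8.33806902e-01, -5.52049738e-01,
         7.06323402e+02],
       [ 0.00000000e+00,  0.00000000e+00,  0.00000000e+00,
         1.00000000e+00]])}
top {'mtx': array([[464.56102402,   0.        , 257.96601223],
       [  0.        , 464.56102402, 182.85087051],
       [  0.        ,   0.        ,   1.        ]]), 'distortion': array([-0.13681573,  0.        ,  0.        ,  0.        ,  0.        ]), 'pose': array([[-3.72591917e-03, -9.97241000e-01,  7.41384184e-02,
         3.92659093e+02],
       [-9.99862178e-01,  4.91463972e-03,  1.58578319e-02,
        -6.10037260e+00],
       [-1.61784438e-02, -7.40691155e-02, -9.97121870e-
[... 763 characters left out ...]
ay([-1.24969346e+00,  9.17916761e-02,  1.23179221e+00, -3.06998307e-05,
        1.81981420e+00, -5.66902695e-02]), 'qvel': array([ 0.00153217, -0.0028444 , -0.00237501, -0.00023556,  0.00031232,
       -0.00030304]), 'joint_efforts': array([ 3.63618332e-03, -4.60219109e+01, -4.19217181e+01,  7.70213683e-05,
        1.06457103e-02,  1.42841259e-05]), 'ee_pos': array([ 221.23255014, -557.43867598,  230.24399268]), 'ee_rot': array([-8.92879410e-04,  9.82212338e-01,  1.87771425e-01, -1.33747717e-04]), 'wrist_force': array([ 0.30189595, -0.00819291,  0.13190812]), 'ft_torque': array([ 0.00588819, -0.00263406,  0.00782947]), 'finger_force': 0.0, 'finger_gap': 85.52916424998308}
-18.700000000000003
```

View pics/top0.png

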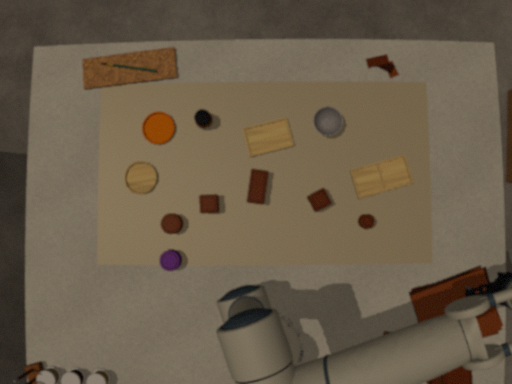

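View pics/scene0.png

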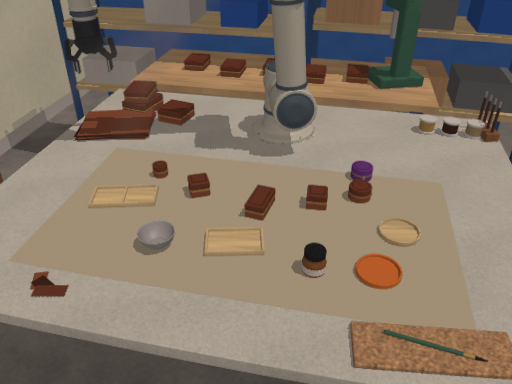

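The top view shows the drums at (172,224) and (366,221), the rings at (209,203) and (319,200), and the long case at (258,186). The trays are at (269,138), (381,177) and (141,178), and the decoys are the orange tray (159,128) and the purple drum (171,260). Next I measure them.

```bash
cat > h.py <<'E'
import cv2,numpy as np
from plant import *
from scipy.spatial.transform import Rotation as R
def campose(n):
    c=calibration(n)
    if n!="wrist": return c,c["pose"]
    o=get_obs(); T=np.eye(4); q=o["ee_rot"]; T[:3,:3]=R.from_quat(np.r_[q[1:],q[0]]).as_matrix(); T[:3,3]=o["ee_pos"]
    return c,T@c["tool_from_camera"]
def rays(n,uv,cp=None):
    c,P=cp or campose(n)
    r=cv2.undistortPoints(np.float64(uv).reshape(-1,1,2),c["mtx"],c["distortion"])[:,0]
    return np.c_[r,np.ones(len(r))]@P[:3,:3].T, P[:3,3]
def plane(n,uv,z,cp=None):
    d,o=rays(n,uv,cp); return o+d*((z-o[2])/d[:,2])[:,None]
def cloud(n,d,cp=None):
    v,u=np.mgrid[:384,:512]; r,o=rays(n,np.c_[u.ravel(),v.ravel()],cp)
    return (o+r*d.reshape(-1,1)).reshape(384,512,3)
E
python3 - <<'E'
from h import *
f=np.load("top0.npz"); p,d=f["p"],f["d"]; W=cloud("top",d)
hsv=cv2.cvtColor(p,cv2.COLOR_RGB2HSV)
S={"drum_l":(172,224,40),"drum_s":(366,221,38),"ringA":(209,203,46),"ringB":(319,200,46),"long":(258,186,42)}
for k,(u,v,h) in S.items():
    m=np.zeros((384,512),np.uint8); s=26
    sub=hsv[v-s:v+s,u-s:u+s]; 
    mm=((sub[...,0]<12)|(sub[...,0]>170))&(sub[...,1]>110)
    m[v-s:v+s,u-s:u+s]=mm
    z=W[...,2][m>0]; zt=np.percentile(z,90)
    t=((m>0)&(abs(W[...,2]-zt)<8)).astype(np.uint8)
    c=max(cv2.findContours(t,0,2)[0],key=cv2.contourArea)
    q=plane("top",c[:,0],h)[:,:2].astype(np.float32)
    print(k,"ztop",zt.round(1),cv2.minAreaRect(q),cv2.minEnclosingCircle(q))
print("bench z",np.median(W[140:160,200:230,2]))
for k,(u,v) in {"tlong":(269,138),"twin":(381,177),"tround":(141,178)}.items():
    s=34 if k!="tround" else 24
    sub=hsv[v-s:v+s,u-s:u+s]; m=np.zeros((384,512),np.uint8); m[v-s:v+s,u-s:u+s]=((sub[...,1]>95)&(sub[...,0]>13)&(sub[...,0]<30)&(sub[...,2]>120))
    n,l,st,ce=cv2.connectedComponentsWithStats(cv2.morphologyEx(m,cv2.MORPH_CLOSE,np.ones((3,3))));i=1+st[1:,4].argmax()
    c=max(cv2.findContours((l==i).astype(np.uint8),0,2)[0],key=cv2.contourArea)
    q=plane("top",c[:,0],12)[:,:2].astype(np.float32)
    print(k,st[i],cv2.minAreaRect(q),cv2.minEnclosingCircle(q))
for k,(u,v,z) in {"bowl":(329,122,38),"jar":(203,119,60),"purple":(171,260,40)}.items(): print(k,plane("top",[[u,v]],z))
big=cv2.resize(p[90:290,110:440][:,:,::-1],None,fx=2.4,fy=2.4,interpolation=cv2.INTER_CUBIC); cv2.imwrite("pics/topbig.png",big)
E
```

```text
drum_l ztop 44.0 ((375.7187194824219, 271.5731201171875), (58.324092864990234, 55.62678527832031), 71.80012512207031) ((376.58233642578125, 270.9119873046875), 30.128032684326172)
drum_s ztop 41.7 ((380.0779113769531, -301.9951477050781), (38.59214401245117, 35.10463333129883), 89.44644927978516) ((379.56903076171875, -302.3437805175781), 20.582870483398438)
ringA ztop 49.8 ((434.4554443359375, 159.0381317138672), (48.92233657836914, 52.071372985839844), 3.670250415802002) ((433.43414306640625, 159.91998291015625), 33.246334075927734)
ringB ztop 49.9 ((443.96392822265625, -162.61265563964844), (49.38502502441406, 52.3306884765625), 26.064584732055664) ((443.1243896484375, -162.26182556152344), 33.2122688293457)
long ztop 45.6 ((483.785888671875, 17.91916847229004), (47.91410446166992, 93.63063049316406), 81.6102523803711) ((483.220703125, 18.98324966430664), 49.943363189697266)
bench z 0.2697148057927734
tlong [ 242  116   51   42 1403] ((638.2348022460938, -12.07574462890625), (94.7883529663086, 143.54437255859375), 15.750434875488281) ((635.8776245117188, -13.592010498046875), 83.86679077148438)
twin [ 351  154   63   44 1747] ((515.3887329101562, -357.6193542480469), (95.50189208984375, 176.4794158935547), 16.03397560119629) ((515.9931030273438, -357.7685546875), 96.23865509033203)
tround [123 160  33  35 824] ((515.9985961914062, 377.6285705566406), (94.51688385009766, 98.97525024414062), 44.7462272644043) ((514.8578491210938, 374.7615966796875), 52.56280517578125)
bowl [[ 673.89043105 -196.22103336   38.        ]]
jar [[680.67144212 175.74116844  60.        ]]
purple [[268.36709137 270.85467369  40.        ]]
```

View pics/topbig.png

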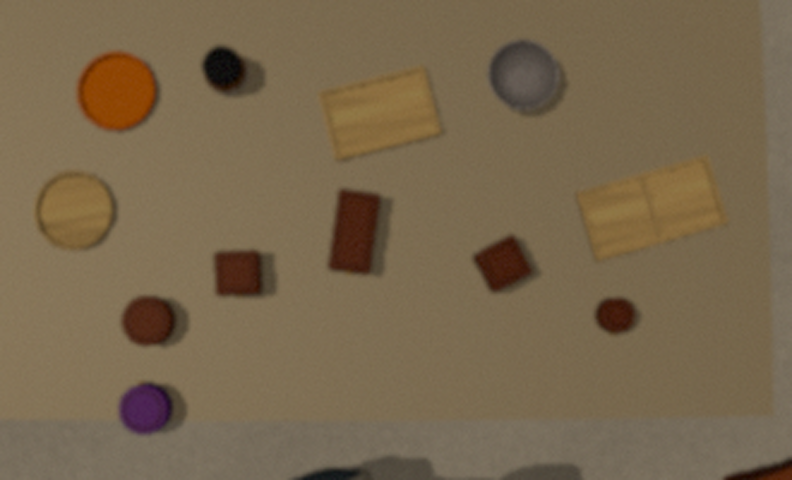

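The cases all stand lid up, and the measured top heights match the sizes given. I start with the ring at (444,-162), going above it with yaw 116°.

Request:
arm_command --pt "1 2.5 4.4 -0.9 0 0 10.5" --pt "1 2.5 4.4 -0.9 0 0 10.5" --pt "1 2.5 4.4 -0.9 0 0 10.5" --pt "1 2.5 4.4 -0.9 0 0 10.5" --pt "1 2.5 4.4 -0.9 0 0 10.5" --pt "1 2.5 4.4 -0.9 0 0 10.5" --pt "1 2.5 4.4 -0.9 0 0 10.5" --pt "1 2.5 4.4 -0.9 0 0 10.5" --pt "1 2.3 4.3 -0.9 0 0 10.4" --pt "1 0 0 0 0 0 0" --newtons 40

```text
t: 1.35
ee_pos: [444.8, -159.8, 148.9]
ee_rot: [-0.001, 0.527, 0.85, 0.0]
wrist_force: [-0.7, -0.5, -0.6]
finger_gap: 85.4
finger_force: 0.0
```

```bash
cat >> h.py <<'E'
def look(tag,items):
    """items: name -> (kind, approx x, approx y, z plane, radius mm)"""
    cp=campose("wrist"); o=get_obs(); p,d=grab_frame("wrist"); W=cloud("wrist",d,cp)
    q=o["ee_rot"]; X=R.from_quat(np.r_[q[1:],q[0]]).as_matrix()
    print("tcp",o["ee_pos"].round(1),"psi",np.degrees(np.arctan2(X[1,0],X[0,0])).round(1),"tilt",X[:,2].round(3))
    hsv=cv2.cvtColor(p,cv2.COLOR_RGB2HSV); H,S,V=[hsv[...,i].astype(int) for i in range(3)]
    vis=p[:,:,::-1].copy()
    for k,(kind,x,y,z,rad) in items.items():
        near=np.hypot(W[...,0]-x,W[...,1]-y)<rad
        if kind=="case": m=near&((H<14)|(H>170))&(S>90)&(abs(W[...,2]-z)<7)
        else: m=near&(H>12)&(H<32)&(S>85)&(V>110)&(W[...,2]<22)
        m=cv2.morphologyEx(m.astype(np.uint8),cv2.MORPH_CLOSE,np.ones((3,3)))
        n,l,st,_=cv2.connectedComponentsWithStats(m)
        if n<2: print(k,"none"); continue
        l=(l==1+st[1:,4].argmax()).astype(np.uint8)
        c=max(cv2.findContours(l,0,2)[0],key=cv2.contourArea)
        cv2.drawContours(vis,[c],-1,(0,255,0),1)
        r=plane("wrist",c[:,0],z,cp)[:,:2].astype(np.float32)
        (a,s,g),(e,t)=cv2.minAreaRect(r),cv2.minEnclosingCircle(r)
        print(k,"rect",np.round(a,1),np.round(s,1),round(g,1),"circ",np.round(e,1),round(t,1),"zmed",np.median(W[...,2][l>0]).round(1))
    cv2.imwrite(f"pics/{tag}.png",vis); return p,W
E
python3 - <<'E'
from h import *
look("w1",{"ringB":("case",444,-162,46,60)})
E
```

```text
tcp [ 444.8 -159.8  148.9] psi 116.4 tilt [-0.002  0.002 -1.   ]
ringB rect [ 443.3 -161.8] [52.4 53.8] 27.3 circ [ 443.5 -162.1] 35.3 zmed 46.3
```

View pics/w1.png

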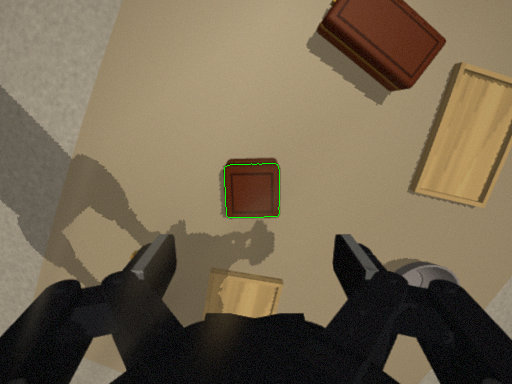

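The mask outlines the ring at (252,190), with its top at 46 mm as it should be. I go down and grip.

Request:
arm_command --pt "1 -0.1 -0.2 -4 0 0 0.9" --pt "1 0 0 -4 0 0 0" --pt "1 0 0 -3.5 0 0 0" --pt "1 0 0 -2.2 0 0 0" --pt "1 0 0 0 0 0 0" --pt "-1 0 0 0 0 0 0" --pt "-1 0 0 0 0 0 0" --pt "-1 0 0 0 0 0 0" --pt "-1 0 0 0 0 0 0" --pt "-1 0 0 0 0 0 0" --newtons 30

```text
t: 2.65
ee_pos: [444.4, -165.5, 15.2]
ee_rot: [0.002, 0.523, 0.852, -0.0]
wrist_force: [-0.4, -2.1, 6.0]
finger_gap: 53.8
finger_force: 33.7
```

Request:
arm_command --pt "-1 0 0 2 0 0 0" --pt "-1 0 0 5 0 0 0" --pt "-1 0 0 6 0 0 -3" --pt "-1 1.6 -4.6 0 0 0 -3" --pt "-1 1.6 -4.6 0 0 0 -3" --pt "-1 1.6 -4.6 0 0 0 -2" --pt "-1 1.6 -4.6 0 0 0 0" --pt "-1 1.6 -4.6 0 0 0 0" --pt "-1 0 0 0 0 0 0"

```text
t: 3.78
ee_pos: [522.8, -397.0, 140.1]
ee_rot: [-0.002, 0.603, 0.798, -0.0]
wrist_force: [-0.2, 0.6, -1.4]
finger_gap: 53.8
finger_force: 32.7
```

```bash
python3 - <<'E'
from h import *
look("w2",{"twin":("tray",515.4,-357.6,12,115),"ring":("case",525,-395,170,60)})
print(get_obs()["finger_gap"])
E
```

```text
tcp [ 522.8 -397.   140.1] psi 105.8 tilt [-0.003  0.002 -1.   ]
twin rect [ 508.7 -338.2] [ 91.3 137.7] 15.8 circ [ 509.3 -338. ] 82.3 zmed 5.3
ring rect [ 521.5 -393.2] [56.4 55.3] 16.1 circ [ 522.  -393.5] 36.0 zmed 171.2
53.19567460835283
```

View pics/w2.png

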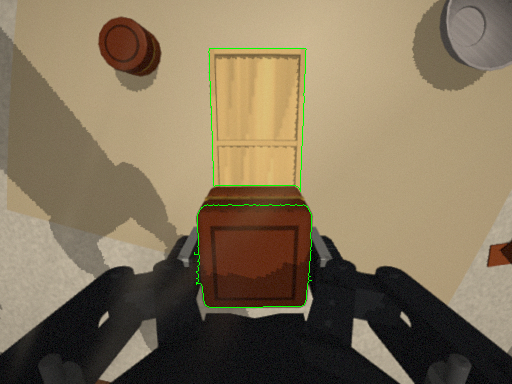

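The ring is held square, with its lid centre at (255,256) in the picture. The tray runs from row 48 and its divider is at row 142. I shift 4 mm and lower into the far compartment.

Request:
arm_command --pt "-1 0.4 -0.4 -4 0 0 0" --pt "-1 0 0 -4 0 0 0" --pt "-1 0 0 -2 0 0 0" --pt "-1 0 0 -1 0 0 0" --pt "-1 0 0 -0.5 0 0 0" --pt "-1 0 0 0 0 0 0" --pt "-1 0 0 0 0 0 0"

```text
t: 4.7
ee_pos: [527.9, -399.2, 29.8]
ee_rot: [0.001, 0.602, 0.798, -0.0]
wrist_force: [0.4, -0.0, -1.9]
finger_gap: 53.9
finger_force: 32.8
```

Request:
arm_command --pt "-1 0 0 -0.4 0 0 0" --pt "-1 0 0 -0.3 0 0 0" --pt "-1 0 0 -0.1 0 0 0" --pt "-1 0 0 -0.1 0 0 0" --pt "-1 0 0 0 0 0 0"

```text
t: 5.32
ee_pos: [527.3, -398.7, 20.2]
ee_rot: [0.0, 0.602, 0.798, -0.0]
wrist_force: [-2.4, 2.9, 4.8]
finger_gap: 53.7
finger_force: 33.5
```

Light contact with the floor. I release it, lift, and head towards the other ring at (434,159).

Request:
arm_command --pt "0.7 0 0 0 0 0 0" --pt "0.7 0 0 0 0 0 0" --pt "0.7 0 0 0 0 0 0" --pt "0.7 0 0 2 0 0 0" --pt "0.7 0 0 5 0 0 0" --pt "1 0 0 6 0 0 0" --pt "1 -0.2 0 0 0 0 0" --pt "1 -0.2 2 0 0 0 0"

```text
t: 6.32
ee_pos: [523.4, -379.8, 151.5]
ee_rot: [0.002, 0.603, 0.798, -0.0]
wrist_force: [-0.1, 0.7, -0.4]
finger_gap: 85.8
finger_force: 0.0
```

```bash
python3 - <<'E'
from h import *
look("w3",{"twin":("tray",515.4,-357.6,12,115),"ring":("case",525,-397,51,60)})
E
```

```text
tcp [ 523.4 -379.8  151.5] psi 105.9 tilt [ 0.002 -0.002 -1.   ]
twin rect [ 515.  -358.4] [ 93.5 179.5] 15.8 circ [ 514.2 -357.1] 99.1 zmed 5.4
ring rect [ 526.4 -394.9] [52.1 53.9] 15.8 circ [ 526.4 -395. ] 35.3 zmed 51.2
```

Request:
arm_command --pt "1 -1 6 0 0 0 0" --pt "1 -1 6 0 0 0 0" --pt "1 -1 6 0 0 0 0" --pt "1 -1 6 0 0 0 0" --pt "1 -1 6 0 0 0 -3" --pt "1 -1 6 0 0 0 -3" --pt "1 -1 6 0 0 0 -3" --pt "1 -1 6 0 0 0 -3" --pt "1 -1 6 0 0 0 0" --pt "1 0 0 0 0 0 0"

```text
t: 7.62
ee_pos: [432.2, 164.9, 149.7]
ee_rot: [-0.0, 0.68, 0.733, 0.0]
wrist_force: [0.3, -0.5, -0.6]
finger_gap: 85.9
finger_force: 0.0
```

```bash
python3 - <<'E'
from h import *
look("w4",{"ringA":("case",434,159,46,60),"long":("case",484,18,42,80)})
E
```

```text
tcp [432.2 164.9 149.7] psi 94.3 tilt [ 0.     0.001 -1.   ]
ringA rect [434.3 163.4] [51.9 53.7] 2.9 circ [433.9 162.8] 35.4 zmed 46.2
long rect [484.1  29.3] [42.5 99.4] 84.0 circ [483.   27.9] 51.4 zmed 42.2
```

The first ring lies flat, with its lid at 51 mm. Now I grip the second ring.

Request:
arm_command --pt "1 0.2 -0.2 -4 0 0 -1.4" --pt "1 0 0 -4 0 0 0" --pt "1 0 0 -3.5 0 0 0" --pt "1 0 0 -2.2 0 0 0" --pt "1 0 0 0 0 0 0" --pt "-1 0 0 0 0 0 0" --pt "-1 0 0 0 0 0 0" --pt "-1 0 0 0 0 0 0" --pt "-1 0 0 0 0 0 0" --pt "-1 0 0 0 0 0 0"

```text
t: 8.93
ee_pos: [436.5, 159.3, 14.1]
ee_rot: [0.001, 0.691, 0.723, 0.001]
wrist_force: [0.0, -2.6, 5.5]
finger_gap: 53.2
finger_force: 33.8
```

Request:
arm_command --pt "-1 0 0 2 0 0 0" --pt "-1 0 0 5 0 0 0" --pt "-1 0.8 -5.3 6 0 0 3" --pt "-1 0.8 -6 0 0 0 3" --pt "-1 0.9 -6 0 0 0 3" --pt "-1 0.8 -6 0 0 0 2" --pt "-1 0.8 -6 0 0 0 2" --pt "-1 0.8 -6 0 0 0 0" --pt "-1 0.8 -6 0 0 0 0" --pt "-1 0.9 -6 0 0 0 0"

```text
t: 10.18
ee_pos: [499.6, -303.8, 128.9]
ee_rot: [0.0, 0.605, 0.796, 0.0]
wrist_force: [0.9, -0.7, -1.4]
finger_gap: 53.6
finger_force: 33.0
```

Request:
arm_command --pt "-1 0 0 0 0 0 0" --pt "-1 0 0 0 0 0 0"

```text
t: 10.42
ee_pos: [499.4, -301.6, 128.3]
ee_rot: [-0.001, 0.605, 0.796, 0.0]
wrist_force: [0.5, 0.3, -1.5]
finger_gap: 53.6
finger_force: 33.0
```

```bash
python3 - <<'E'
from h import *
look("w5",{"twin":("tray",515.4,-357.6,12,115),"ring":("case",505,-315,167,60)})
E
```

```text
tcp [ 499.4 -301.6  128.3] psi 105.5 tilt [-0.001  0.001 -1.   ]
twin rect [ 494.8 -288.4] [91.3 38.3] 15.5 circ [ 494.6 -289.5] 48.5 zmed 5.3
ring rect [ 499.3 -293.9] [51.2 47.5] 15.6 circ [ 498.1 -294.4] 32.1 zmed 160.7
```

Request:
arm_command --pt "-1 0.4 -1.8 0 0 0 0.3" --pt "-1 0 0 -4 0 0 0" --pt "-1 0 0 -3 0 0 0" --pt "-1 0 0 -1.5 0 0 0" --pt "-1 0 0 -0.5 0 0 0" --pt "-1 0 0 0 0 0 0" --pt "-1 0 0 0 0 0 0"

```text
t: 11.35
ee_pos: [504.3, -320.4, 40.6]
ee_rot: [0.001, 0.603, 0.798, 0.0]
wrist_force: [0.1, -1.0, -1.3]
finger_gap: 53.6
finger_force: 33.0
```

```bash
python3 - <<'E'
from h import *
look("w6",{"ring":("case",502,-315,76,60),"twin":("tray",515.4,-357.6,12,115)})
E
```

```text
tcp [ 504.3 -320.4   40.6] psi 105.9 tilt [ 0.002 -0.002 -1.   ]
ring rect [ 501.5 -314.2] [57.1 51.4] 15.8 circ [ 502.8 -314.3] 34.1 zmed 72.8
twin rect [ 498.2 -300.4] [91.  62.4] 15.7 circ [ 498.2 -301.2] 54.5 zmed 5.6
```

View pics/w6.png

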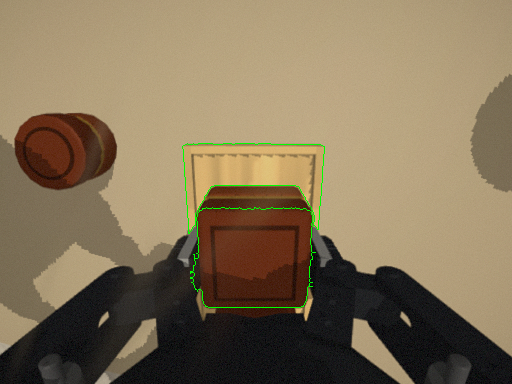

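The ring sits laterally centred over the near compartment, with the tray edges at columns 183 to 325. I lower it.

Request:
arm_command --pt "-1 0 0 -1 0 0 0" --pt "-1 0 0 -0.6 0 0 0" --pt "-1 0 0 -0.3 0 0 0" --pt "-1 0 0 0 0 0 0" --pt "-1 0 0 0 0 0 0"

```text
t: 12.02
ee_pos: [503.6, -319.9, 19.9]
ee_rot: [0.0, 0.603, 0.798, -0.0]
wrist_force: [-0.7, 0.8, -1.0]
finger_gap: 53.4
finger_force: 33.0
```

Then release, lift, check, and move to the long case at (484,18…29) with yaw 172°.

Request:
arm_command --pt "-1 0 0 -0.1 0 0 0" --pt "-1 0 0 0 0 0 0" --pt "0.7 0 0 0 0 0 0" --pt "0.7 0 0 0 0 0 0" --pt "0.7 0 0 0 0 0 0" --pt "0.7 0 0 2 0 0 0" --pt "0.7 0 0 5 0 0 0" --pt "1 0 0 6 0 0 0" --pt "1 0 1 0 0 0 0" --pt "1 0 0 0 0 0 0"

```text
t: 13.28
ee_pos: [503.9, -309.6, 150.4]
ee_rot: [0.001, 0.603, 0.798, 0.0]
wrist_force: [0.1, 0.9, -0.5]
finger_gap: 85.4
finger_force: 0.0
```

```bash
python3 - <<'E'
from h import *
look("w7",{"ring1":("case",526.4,-395,51,45),"ring2":("case",502,-315,51,45)})
E
```

```text
tcp [ 503.9 -309.6  150.4] psi 105.9 tilt [ 0.002 -0.001 -1.   ]
ring1 rect [ 526.1 -393.3] [52.3 54.9] 15.8 circ [ 525.9 -394.1] 36.3 zmed 51.4
ring2 rect [ 502.6 -315.5] [52.3 53.5] 16.1 circ [ 503.  -315.9] 35.0 zmed 51.2
```

Request:
arm_command --pt "1 -0.1 5 0 0 0 10" --pt "1 -0.2 5 0 0 0 10" --pt "1 -0.3 5 0 0 0 10" --pt "1 -0.3 5 0 0 0 10" --pt "1 -0.3 5 0 0 0 10" --pt "1 -0.3 5 0 0 0 10" --pt "1 -0.3 3 0 0 0 6" --pt "1 0 0 0 0 0 0"

```text
t: 14.32
ee_pos: [484.7, 21.7, 147.3]
ee_rot: [-0.001, 0.069, 0.998, 0.0]
wrist_force: [-0.7, 0.2, -0.2]
finger_gap: 85.4
finger_force: 0.0
```

```bash
python3 - <<'E'
from h import *
look("w8",{"long":("case",484,18,42,80),"tlong":("tray",638,-12,12,95)})
E
```

```text
tcp [484.7  21.7 147.3] psi 172.0 tilt [-0.003  0.    -1.   ]
long rect [482.9  18.5] [51.2 97.6] 81.9 circ [483.2  18.3] 53.4 zmed 42.4
tlong rect [613.  -13.7] [165.1 102.6] 84.1 circ [632.9 -14.5] 85.0 zmed 5.2
```

Both rings are flat and centred. Now the long case, gripped across its width.

Request:
arm_command --pt "1 -0.1 -0.3 -4 0 0 0" --pt "1 0 0 -4 0 0 0" --pt "1 0 0 -3.5 0 0 0" --pt "1 0 0 -2 0 0 0" --pt "1 0 0 0 0 0 0" --pt "-1 0 0 0 0 0 0" --pt "-1 0 0 0 0 0 0" --pt "-1 0 0 0 0 0 0" --pt "-1 0 0 0 0 0 0" --pt "-1 0 0 0 0 0 0"

```text
t: 15.62
ee_pos: [485.6, 16.9, 15.5]
ee_rot: [0.001, 0.071, 0.997, -0.0]
wrist_force: [-0.3, -1.6, 6.4]
finger_gap: 50.9
finger_force: 34.1
```

Request:
arm_command --pt "-1 0 0 2 0 0 0" --pt "-1 0 0 5 0 0 0" --pt "-1 2 -0.4 6 0 0 -9.5" --pt "-1 2.6 -0.5 0 0 0 -9.5" --pt "-1 2.6 -0.5 0 0 0 -9.5" --pt "-1 2.6 -0.5 0 0 0 -9.5" --pt "-1 2.6 -0.5 0 0 0 -9.5" --pt "-1 2.6 -0.5 0 0 0 -9.5" --pt "-1 0 0 0 0 0 -9" --pt "-1 0 0 0 0 0 0"

```text
t: 16.88
ee_pos: [634.1, -11.7, 142.0]
ee_rot: [-0.001, 0.602, 0.798, -0.0]
wrist_force: [1.0, 0.7, -1.2]
finger_gap: 51.2
finger_force: 33.2
```

```bash
python3 - <<'E'
from h import *
look("w9",{"long":("case",638,-12,157,80),"tlong":("tray",638,-12,12,95)})
E
```

```text
tcp [634.1 -11.7 142. ] psi 105.9 tilt [-0.002  0.    -1.   ]
long rect [620.5  37.2] [49.4  1.9] 15.9 circ [620.8  36.3] 24.7 zmed 159.3
tlong rect [618.9  34.5] [104.3  40.3] 17.6 circ [620.4  29.6] 54.3 zmed 5.6
```

View pics/w9.png

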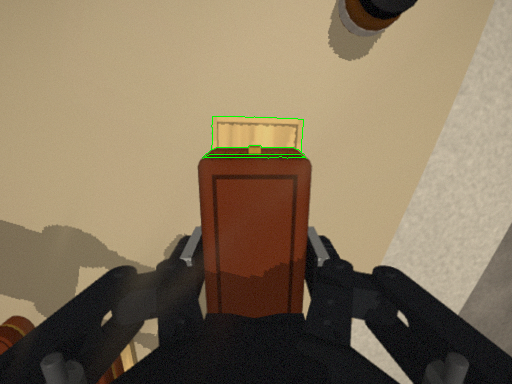

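The held long case fills columns 200–310. The tray's far end is visible at rows 117–150. I compute both precisely, including the case's pitch.

```bash
python3 - <<'E'
from h import *
cp=campose("wrist"); p,W=look("w10",{})
e=plane("wrist",[[213,117],[303,118]],12,cp); print(e.round(1))
dv=np.array([-.273,.962]); print("tray ctr",e[:,:2].mean(0)-69*dv)
t=W[170:300,215:295].reshape(-1,3); t=t[abs(t[:,2]-168)<12]
A=np.c_[t[:,:2]-t[:,:2].mean(0),np.ones(len(t))]; k=np.linalg.lstsq(A,t[:,2],rcond=None)[0]; print(k, "slope along case deg",np.degrees(k[:2]@dv))
for v in (180,240,290): print(W[v,255].round(1))
c=plane("wrist",[[200,166],[310,166]],k[2],cp); print("case end",c.round(1),"ctr",c[:,:2].mean(0)-50*dv)
E
```

```text
tcp [633.9 -11.7 142.3] psi 106.0 tilt [-0.001  0.    -1.   ]
[[576.6  41.1  12. ]
 [662.2  64.8  12. ]]
tray ctr [638.20115258 -13.42990589]
[-2.52013930e-03 -1.72963087e-04  1.69576287e+02] slope along case deg 0.02988591055397632
[622.9  29.  170.1]
[630.9   1.3 170.7]
[638.8 -25.9 170. ]
case end [[598.1  28.3 169.6]
 [644.3  41.6 169.6]] ctr [634.85429124 -13.13344976]
```

Request:
arm_command --pt "-1 0.3 0 -4 0 0 -0.2" --pt "-1 0 0 -4 0 0 0" --pt "-1 0 0 -2 0 0 0" --pt "-1 0 0 -1 0 0 0" --pt "-1 0 0 -0.3 0 0 0" --pt "-1 0 0 0 0 0 0" --pt "-1 0 0 0 0 0 0"

```text
t: 17.85
ee_pos: [638.1, -11.8, 31.6]
ee_rot: [0.001, 0.604, 0.797, 0.001]
wrist_force: [0.1, -0.2, -0.7]
finger_gap: 51.3
finger_force: 33.1
```

Request:
arm_command --pt "-1 0 0 -0.6 0 0 0" --pt "-1 0 0 -0.3 0 0 0" --pt "-1 0 0 -0.1 0 0 0" --pt "-1 0 0 0 0 0 0" --pt "-1 0 0 0 0 0 0"

```text
t: 18.48
ee_pos: [637.3, -11.7, 20.5]
ee_rot: [0.0, 0.604, 0.797, 0.0]
wrist_force: [-3.5, -0.3, 3.6]
finger_gap: 51.6
finger_force: 33.7
```

In contact. I release, lift, check, then move to the large drum at about (376,271).

Request:
arm_command --pt "0.7 0 0 0 0 0 0" --pt "0.7 0 0 0 0 0 0" --pt "0.7 0 0 0 0 0 0" --pt "0.7 0 0 2 0 0 0" --pt "0.7 0 0 5 0 0 0" --pt "1 0 0 6 0 0 0" --pt "1 0 1 0 0 0 0" --pt "1 0 0 0 0 0 0"

```text
t: 19.48
ee_pos: [637.6, -1.3, 151.5]
ee_rot: [0.001, 0.604, 0.797, 0.001]
wrist_force: [-0.0, -0.1, -0.4]
finger_gap: 85.3
finger_force: 0.0
```

```bash
python3 - <<'E'
from h import *
look("w11",{"long":("case",638,-12,47,75),"tlong":("tray",638,-12,12,95)})
E
```

```text
tcp [637.6  -1.3 151.5] psi 105.7 tilt [ 0.002  0.    -1.   ]
long rect [636.6  -8.9] [50.3 98.1] 15.6 circ [637.   -8.8] 53.4 zmed 47.4
tlong rect [637.1 -18. ] [ 97.5 150.4] 15.5 circ [636.2 -14.1] 82.5 zmed 5.7
```

Request:
arm_command --pt "1 -3.6 4 0 0 0 0" --pt "1 -3.7 4 0 0 0 0" --pt "1 -3.7 4 0 0 0 0" --pt "1 -3.7 4 0 0 0 0" --pt "1 -3.7 4 0 0 0 0" --pt "1 -3.7 4 0 0 0 0" --pt "1 -3.7 4 0 0 0 0" --pt "1 0 0 0 0 0 0"

```text
t: 20.52
ee_pos: [376.5, 279.9, 148.6]
ee_rot: [-0.001, 0.602, 0.798, -0.001]
wrist_force: [0.8, 0.1, -0.7]
finger_gap: 85.7
finger_force: 0.0
```

```bash
python3 - <<'E'
from h import *
look("w12",{"drum_l":("case",376,271,40,60)})
E
```

```text
tcp [376.5 279.9 148.6] psi 105.9 tilt [-0.003 -0.001 -1.   ]
drum_l rect [375.1 275.2] [59.8 61.1] 16.0 circ [375.4 275.3] 30.8 zmed 40.3
```

View pics/w12.png

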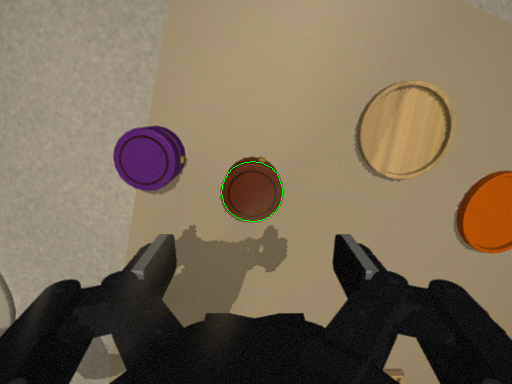

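The drum's lid is found at (252,190), the round tray at (405,130), and the purple one stays clear of the fingers. I grip.

Request:
arm_command --pt "1 -0.1 -0.5 -4 0 0 0" --pt "1 0 0 -4 0 0 0" --pt "1 0 0 -3.5 0 0 0" --pt "1 0 0 -2.3 0 0 0" --pt "1 0 0 0 0 0 0" --pt "-1 0 0 0 0 0 0" --pt "-1 0 0 0 0 0 0" --pt "-1 0 0 0 0 0 0" --pt "-1 0 0 0 0 0 0" --pt "-1 0 0 0 0 0 0"

```text
t: 21.82
ee_pos: [379.3, 273.5, 13.6]
ee_rot: [0.001, 0.604, 0.797, 0.001]
wrist_force: [1.5, -1.1, 6.6]
finger_gap: 60.6
finger_force: 33.7
```

Request:
arm_command --pt "-1 0 0 2 0 0 0" --pt "-1 0 0 5 0 0 0" --pt "-1 2 1.5 6 0 0 0" --pt "-1 4 3 0 0 0 0" --pt "-1 4 3 0 0 0 0" --pt "-1 4 3 0 0 0 0" --pt "-1 0 0 0 0 0 0" --pt "-1 0 0 0 0 0 0"

```text
t: 22.82
ee_pos: [517.0, 377.5, 138.8]
ee_rot: [-0.0, 0.604, 0.797, -0.001]
wrist_force: [-0.7, -0.8, -2.9]
finger_gap: 60.9
finger_force: 33.7
```

```bash
python3 - <<'E'
from h import *
z=get_obs()["ee_pos"][2]
look("w13",{"drum":("case",515,376,z+25,80),"tround":("tray",515,376,12,75)})
E
```

```text
tcp [517.  377.5 138.8] psi 105.7 tilt [-0.002 -0.001 -1.   ]
drum rect [516.6 380.2] [62.4 61.7] 63.0 circ [516.2 378.7] 33.5 zmed 165.5
tround rect [510.3 389.5] [100.5  71.6] 17.8 circ [515.3 375.3] 51.1 zmed 5.4
```

View pics/w13.png

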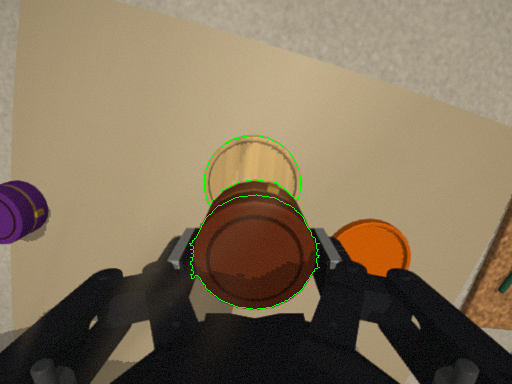

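The tray centre is (515.3,375.3) with radius 51, and the held drum is about 4 mm past it in y. I correct and lower.

Request:
arm_command --pt "-1 -0.1 -0.4 -4 0 0 0" --pt "-1 0 0 -4 0 0 0" --pt "-1 0 0 -2 0 0 0" --pt "-1 0 0 -0.8 0 0 0" --pt "-1 0 0 0 0 0 0" --pt "-1 0 0 0 0 0 0"

```text
t: 23.62
ee_pos: [517.4, 374.2, 33.9]
ee_rot: [0.001, 0.604, 0.797, 0.002]
wrist_force: [-0.2, -0.3, -0.5]
finger_gap: 60.9
finger_force: 33.8
```

Request:
arm_command --pt "-1 0 0 -0.7 0 0 0" --pt "-1 0 0 -0.4 0 0 0" --pt "-1 0 0 -0.2 0 0 0" --pt "-1 0 0 -0.1 0 0 0" --pt "-1 0 0 0 0 0 0" --pt "-1 0 0 0 0 0 0"

```text
t: 24.38
ee_pos: [516.6, 373.7, 18.7]
ee_rot: [0.0, 0.604, 0.797, 0.0]
wrist_force: [-3.8, -2.2, 6.0]
finger_gap: 60.7
finger_force: 34.2
```

Request:
arm_command --pt "0.8 0 0 0 0 0 0" --pt "0.8 0 0 0 0 0 0" --pt "0.8 0 0 0 0 0 0" --pt "0.8 0 0 2 0 0 0" --pt "0.8 0 0 5 0 0 0" --pt "1 0 0 6 0 0 0" --pt "1 0 0 0 0 0 0" --pt "1 0 0 0 0 0 0"

```text
t: 25.38
ee_pos: [516.8, 373.8, 149.2]
ee_rot: [0.0, 0.604, 0.797, 0.001]
wrist_force: [0.5, 0.4, 0.0]
finger_gap: 85.5
finger_force: 0.0
```

```bash
python3 - <<'E'
from h import *
look("w14",{"drum":("case",515,376,45,60),"tround":("tray",515,376,12,75)})
E
```

```text
tcp [516.8 373.8 149.2] psi 105.6 tilt [ 0.002  0.001 -1.   ]
drum rect [516.  376.3] [59.6 59.8] 43.9 circ [516.4 376.5] 30.5 zmed 45.4
tround rect [515.1 374.5] [101.8 101.8] 61.7 circ [516.  373.4] 53.1 zmed 5.8
```

Request:
arm_command --pt "1 -1.1 -5.7 0 0 0 0" --pt "1 -1.1 -5.7 0 0 0 0" --pt "1 -1.1 -5.7 0 0 0 0" --pt "1 -1.1 -5.7 0 0 0 0" --pt "1 -1.1 -5.7 0 0 0 0" --pt "1 -1.1 -5.7 0 0 0 0" --pt "1 -1.1 -5.7 0 0 0 0" --pt "1 -1.1 -5.7 0 0 0 0" --pt "1 -1.1 -5.7 0 0 0 0" --pt "1 -1.1 -5.7 0 0 0 0"

```text
t: 26.68
ee_pos: [405.1, -197.7, 146.2]
ee_rot: [-0.001, 0.604, 0.797, -0.0]
wrist_force: [1.2, -0.7, -0.5]
finger_gap: 85.2
finger_force: 0.0
```

Request:
arm_command --pt "1 -1.3 -5.1 0 0 0 0" --pt "1 -1.3 -5.1 0 0 0 0" --pt "1 0 0 0 0 0 0" --pt "1 0 0 0 0 0 0"

```text
t: 27.18
ee_pos: [380.1, -297.7, 146.4]
ee_rot: [-0.001, 0.605, 0.797, 0.0]
wrist_force: [0.1, 0.1, 0.1]
finger_gap: 85.1
finger_force: 0.0
```

```bash
python3 - <<'E'
from h import *
look("w15",{"drum_s":("case",380,-302,38,50)})
E
```

```text
tcp [ 380.1 -297.7  146.4] psi 105.6 tilt [-0.002  0.002 -1.   ]
drum_s rect [ 379.7 -302.2] [42.  42.8] 15.6 circ [ 380.1 -301.9] 22.0 zmed 38.2
```

View pics/w15.png

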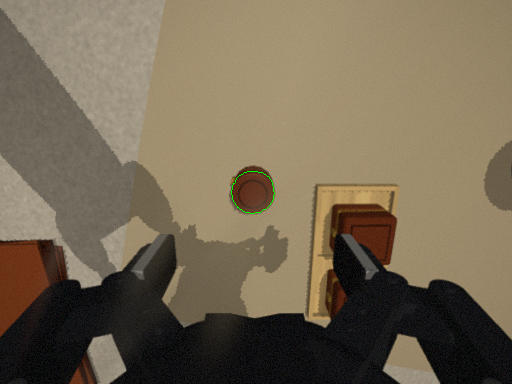

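The large drum is centred in its tray, lid at 45 mm. The small drum is at (252,192) in the picture. I grip it.

Request:
arm_command --pt "1 0 -0.3 -4 0 0 0" --pt "1 0 0 -4 0 0 0" --pt "1 0 0 -3.5 0 0 0" --pt "1 0 0 -2 0 0 0" --pt "1 0 0 0 0 0 0" --pt "-1 0 0 0 0 0 0" --pt "-1 0 0 0 0 0 0" --pt "-1 0 0 0 0 0 0" --pt "-1 0 0 0 0 0 0" --pt "-1 0 0 0 0 0 0" --newtons 25

```text
t: 28.48
ee_pos: [381.3, -301.9, 14.3]
ee_rot: [0.001, 0.604, 0.797, 0.0]
wrist_force: [0.1, 1.8, 5.3]
finger_gap: 43.3
finger_force: 26.0
```

Request:
arm_command --pt "-1 0 0 2 0 0 0" --pt "-1 0 0 6 0 0 0" --pt "-1 0 0 6 0 0 0" --pt "-1 0.9 5 0 0 0 0" --pt "-1 1.1 5.5 0 0 0 0" --pt "-1 1.1 5.5 0 0 0 0" --pt "-1 1.1 5.5 0 0 0 0" --pt "-1 1.1 5.5 0 0 0 0" --pt "-1 1.1 5.5 0 0 0 0" --pt "-1 1.1 5.5 0 0 0 0"

```text
t: 29.72
ee_pos: [455.5, 80.4, 152.8]
ee_rot: [0.0, 0.604, 0.797, 0.0]
wrist_force: [0.8, -0.7, -0.4]
finger_gap: 43.4
finger_force: 25.9
```

Request:
arm_command --pt "-1 1 5 0 0 0 0" --pt "-1 1 5 0 0 0 0" --pt "-1 1 5 0 0 0 0" --pt "-1 1 5 0 0 0 0" --pt "-1 1 5 0 0 0 0" --pt "-1 0.5 2.5 0 0 0 0" --pt "-1 0 0 0 0 0 0" --pt "-1 0 0 0 0 0 0"

```text
t: 30.72
ee_pos: [510.4, 352.9, 152.4]
ee_rot: [0.0, 0.604, 0.797, -0.001]
wrist_force: [0.1, 0.4, -1.3]
finger_gap: 43.1
finger_force: 25.9
```

Request:
arm_command --pt "-1 0.6 2.3 0 0 0 0" --pt "-1 0 0 -4 0 0 0" --pt "-1 0 0 -2 0 0 0" --pt "-1 0 0 -1 0 0 0" --pt "-1 0 0 0 0 0 0" --pt "-1 0 0 0 0 0 0"

```text
t: 31.48
ee_pos: [517.2, 376.8, 84.4]
ee_rot: [0.0, 0.604, 0.797, 0.001]
wrist_force: [0.0, 0.2, -0.6]
finger_gap: 43.0
finger_force: 25.9
```

```bash
python3 - <<'E'
from h import *
z=get_obs()["ee_pos"][2]
look("w16",{"drum_s":("case",516,376,z+24,60),"drum_l":("case",516,376,45,60),"tround":("tray",515,376,12,75)})
E
```

```text
tcp [517.2 376.8  84.4] psi 105.6 tilt [ 0.002  0.001 -1.   ]
drum_s rect [517.1 377.7] [44.1 42.9] 66.6 circ [516.5 377.1] 23.2 zmed 108.2
drum_l rect [513.5 387.2] [59.7 40.3] 13.2 circ [515.9 377.6] 30.3 zmed 45.1
tround rect [511.8 387.8] [101.2  77.1] 14.9 circ [516.3 375.2] 52.0 zmed 5.6
```

View pics/w16.png

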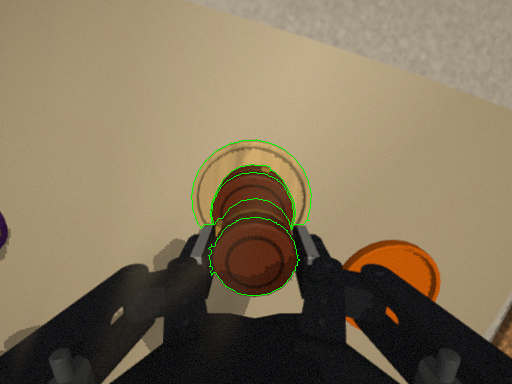

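The small drum is centred over the large one to within 1 mm. I lower it.

Request:
arm_command --pt "-1 0 0 -1.2 0 0 0" --pt "-1 0 0 -0.6 0 0 0" --pt "-1 0 0 -0.3 0 0 0" --pt "-1 0 0 -0.2 0 0 0" --pt "-1 0 0 0 0 0 0" --pt "-1 0 0 0 0 0 0"

```text
t: 32.28
ee_pos: [516.6, 376.7, 60.0]
ee_rot: [0.0, 0.604, 0.797, 0.0]
wrist_force: [1.3, -0.2, -0.4]
finger_gap: 43.3
finger_force: 25.9
```

Request:
arm_command --pt "-1 0 0 -0.1 0 0 0" --pt "-1 0 0 0 0 0 0" --pt "-1 0 0 0 0 0 0"

```text
t: 32.65
ee_pos: [516.7, 376.8, 59.4]
ee_rot: [0.0, 0.604, 0.797, 0.0]
wrist_force: [-0.8, -0.7, 3.1]
finger_gap: 43.4
finger_force: 26.1
```

In contact. I release, rise and check everything.

Request:
arm_command --pt "0.3 0 0 0 0 0 0" --pt "0.3 0 0 0 0 0 0" --pt "0.6 0 0 0 0 0 0" --pt "0.6 0 0 2 0 0 0" --pt "0.6 0 0 5 0 0 0" --pt "0.6 0 0 5 0 0 0" --pt "0.6 0 0 0 0 0 0"

```text
t: 33.52
ee_pos: [518.5, 377.9, 187.4]
ee_rot: [0.002, 0.604, 0.797, 0.006]
wrist_force: [-0.4, -0.0, 0.4]
finger_gap: 68.4
finger_force: 0.0
```

```bash
python3 - <<'E'
from h import *
look("w17",{"drum_s":("case",516,376,83,60),"drum_l":("case",516,376,45,60)})
p,d=grab_frame("scene"); cv2.imwrite("pics/scene1.png",p[:,:,::-1])
E
```

```text
tcp [518.5 377.9 187.4] psi 105.6 tilt [ 0.011  0.007 -1.   ]
drum_s rect [516.9 377.2] [43.3 41.8] 73.4 circ [517.  377.1] 21.8 zmed 83.2
drum_l rect [513.5 383.2] [59.5 45. ] 20.7 circ [515.8 377.2] 30.2 zmed 45.0
```

View pics/scene1.png

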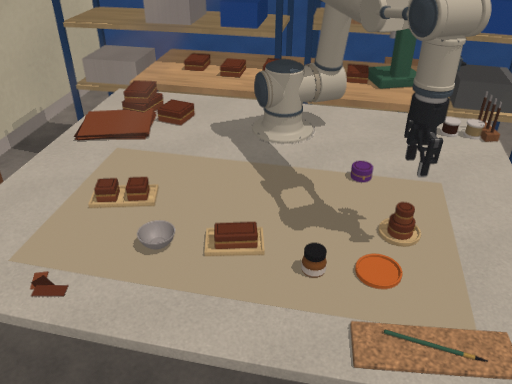

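The picture shows both rings in the two-compartment tray (124,190), the long case in its tray (235,237) and the stacked drums in the round tray (402,222). The bowl and jar have not moved and the gripper is clear.

```bash
python3 -c "
from plant import *
print(sign_off())"
```

```text
the job is handed in; nothing more can be done
None
```

All five cases are in their trays, flat and lid up, with the small drum centred on the large one to about 1 mm; the bowl and jar were not touched, and the job is handed in at about 34 s of the 118 s limit.

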